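# Check the sprung balance beside the film sealer

## Robot

A 7-joint arm with a two-finger parallel gripper is mounted at the origin on the work surface. World frame = base frame: x ahead of the robot, y to its left, z up, the work surface at z = 0. Lengths are in m, angles in rad, forces in N, time in s.
With the tool pointing down it reaches from about 0.4 to 0.925 m from the base axis. Payload 5.6 kg.
Tool frame: the origin (TCP) lies midway between the tips of the shut fingers; the grasp point (between the pads) lies 19 mm behind it; z points along the fingers, y is the line along which they close (so a half turn about z gives the same grasp; the last joint's range is limited). The gripper opens to 85 mm and grips with 20 to 120 N. Pads are 22 mm wide; open, the fingers measure 114 mm over their backs; the gripper's body (76 mm by 85 mm) begins 54 mm behind the grasp point. The pads swing forward as they close: fully open they stand 13 mm farther back than shut.
Start: joints at [-1.197, 0.468, -0.012, 1.603, 0.006, 1.071, -0.056], TCP at [0.263, 0.594, 0.231] pointing down, gripper open.
Joint ranges: [-2.53, 2.53], [-0.31, 2.02], [-1.57, 1.55], [0.28, 2.44], [-1.29, 4.43], [0.15, 1.84], [-2.92, 2.92]. Speed limits (rad/s): [2.57, 2.57, 3.14, 3.14, 3.14, 3.14, 3.14].

## Interface

Orientations are given as a unit quaternion [w, x, y, z].
In Python, from bench import ctrl gives the robot as it stands. The module is installed in compiled form; this text tells all that it offers.
- The arm moves only by the shell command python3 -m pendant 'ROWS'. ROWS is JSON, a list of rows, each a list of 7 numbers: the shift along the world's x, y, z in m, then the turn, a rotation vector about the world's x, y, z in degrees, then the opening, from -1 (shut) to 1 (fully open), so that 0 is half open. A call has 1 to 12 rows; each row is the pose to reach, as a shift and turn from the pose commanded when the call began; what a row does not reach only later rows make up. A row lasts 1/10 s, in which the tool goes at most 50 mm and 8.59 degrees, less where a joint would pass 70% of its speed; a pose out of reach is approached as far as the arm can. A call with a gripper value outside its range is refused whole. The fingers move at their own pace and stop on an object; the grip force is fixed at half the most. Time passes only in rows, so rows that repeat a pose let the fingers close. It gives the time, the measured TCP pose, the force, the opening and the grip force at its end, in the units of the state.
- ctrl.get_state(): the state, without advancing time (a new reading comes with each control period).
- ctrl.grab_frame(name): name is "scene" or "top"; returns a dict with "frame" (400x640x3 uint8, red, green, blue), "vfov" (degrees; the focal length in pixels is half the picture's height over the tangent of half this angle, whatever the lens; pixels are square), "cx", "cy" (the principal point, pixels), "origin" and "attitude" of the camera in the world. Camera axes: x right, y down, z forward; pixel columns grow to the right and rows downward; lengths in m; the calibration is good to about 2 mm. A picture is of the moment at which its call begins. There is no depth.
- ctrl.job_done(): hands the job in; it is judged then, once.
The state is a dict: "clock": time; "joint_positions": joint angles; "dq": joint speeds; "joint_efforts": joint torques, N m; "eef_pos": TCP position; "tcp_rot": TCP orientation; "ft_force": force on the tool from outside, world axes, zero at the start; "wrist_torque": the same for the moment, N m; "opening": finger opening in m; "grasp_force": force on a finger pad.
Only numpy, scipy, OpenCV 4.12 (cv2) and the standard library are available. Lean on these libraries where they do the work, as an engineer would, in place of code of your own. Each camera call takes 0.05 s, during which the arm holds its last target. There are 200 camera calls.

## Task

The balance beside the sealing machine is due for its check. First lift the sealed pack off its pan and lay it flat, right way up, in the shallow grey tray; then set the larger of the two check weights upright in the centre of the empty pan, gently and without dropping it or pressing the pan to its stop, and let go. Leave the smaller weight where it is.

Things in the scene. Friction and masses are not known exactly. Their poses are not given: they have to be found in the camera images.
- balance: Fixed bench balance: grey box 200 x 200 x 60 mm (feet included) with a round aluminium pan above it. Origin: centre of its underside, on the table. z up.
- pan_centre (a point): Centre of the upper face of the round aluminium pan, 150 mm in diameter and 6 mm thick, marked with a scribed dark ring 80 mm in diameter around its centre. The empty pan's upper face is 85 mm above the table; it moves down with the load on a spring and also tips a little on its springs (about 0.4 rad per N m, at most 0.12 rad) when loaded off-centre.
- pan_travel (a joint): How far the pan is pushed down, in m: 0 empty, growing downwards, stop at 0.022. Spring about 700 N/m, damped: the pack sinks it about 0.002 to 0.0045, the larger weight about 0.012 to 0.0135.
- pack: Sealed white plastic pack, a closed box 120 mm long (its x) x 60 mm wide (its y) x 42 mm high, 0.15 to 0.31 kg, lying at the start on the pan, film side up. Origin: centre of its underside. z up. It can be gripped across its 60 mm width.
- tray: Fixed shallow open grey plastic tray, 240 (its x) x 180 (its y) x 30 mm high outside, walls 4 mm, floor 4 mm thick. Origin: centre of its underside, on the table.
- big_weight: Larger dark steel check weight, 0.86 to 0.95 kg: round body 70 mm in diameter, 28 mm high, then a neck 16.5 mm in diameter, then a round knob 30 mm in diameter from 42 to 60 mm above its underside. Stands upright on the table. Origin: centre of its underside. z up along its axis.
- small_weight: Smaller dark steel check weight of the same shape, 0.5 kg: body 56 mm in diameter, 22 mm high, knob 26 mm in diameter from 34 to 50 mm. Origin: centre of its underside. To be left alone. The two weights may have changed places.
There are look-alikes about, which are no part of the job. What is shaped like the big_weight but blue or yellow is not meant.

How it is judged:
On the way, in this order (a step that is already met when the one before it is completed fails the run):
1. the pack lies flat in the tray (x of pack in the frame of tray between -0.1 and 0.1 m and y of pack in the frame of tray between -0.07 and 0.07 m and z of pack in the frame of tray between 0 and 0.01 m and angle between pack's own z axis and vertical below 0.08 rad and linear speed of pack below 0.02 m/s), for 0.2 s.
2. the larger weight stands centred on the pan (horizontal distance between big_weight and pan_centre below 0.012 m and z of big_weight in the frame of pan_centre between -0.004 and 0.004 m and angle between big_weight's own z axis and vertical below 0.08 rad and value of joint pan_travel above 0.009 m and linear speed of big_weight below 0.02 m/s), for 0.2 s.
At the end, for the whole second after the job is handed in: The pack lies flat, right way up, at rest in the tray; the larger weight stands upright (within 0.08 rad), at rest, within 12 mm of the pan's centre, the pan sunk over 9 mm; smaller weight within 30 mm of its start (all of step 1 and all of step 2 and distance of small_weight from where it was at the start of the episode below 0.03 m); the robot touches nothing.
It fails at once if the smaller weight is moved more than 30 mm (distance of small_weight from where it was at the start of the episode above 0.03 m).
It fails at once if the pan is pressed down to its stop (more than 20 mm) (value of joint pan_travel above 0.02 m).
It fails at once if a load is dropped on the pan (it sinks faster than 0.35 m/s) (velocity of joint pan_travel above 0.35 m/s).
It also fails if it takes over 64 s, if anything falls off the work surface, if the arm or the gripper's body presses on something with over 40 N, if the wrist force passes 120 N, or if a joint passes its speed limit or range.

## Working session

There is one attempt and no reset: what is moved stays moved. The work goes in short steps, Python scripts to look and compute and a shell command to move; the robot and the scene stay as the last step left them, time stands still between calls to the robot, and variables do not carry over. Pictures are saved under pics/ and viewed, at most 10 in all, crops included, and the job is handed in when it is done.

```bash
mkdir -p pics
python3 - <<'E'
from bench import ctrl
import cv2,pickle
d={}
for n in("scene","top"):
    f=ctrl.grab_frame(n); d[n]=f; cv2.imwrite(f"pics/{n}0.png",cv2.cvtColor(f["frame"],cv2.COLOR_RGB2BGR))
    print(n,f["vfov"],f["cx"],f["cy"],f["origin"],f["attitude"])
pickle.dump(d,open("d0.pkl","wb"))
s=ctrl.get_state();print(s["clock"],s["eef_pos"],s["tcp_rot"],s["opening"])
E
```

```text
scene 53.657236704551046 326.68535660525623 199.67577528772293 [ 1.34319309 -0.45849088  0.74969955] [-0.39628199  0.75639204  0.46698211 -0.22969408]
top 48.89321898879853 318.82777004084676 202.05816365962127 [ 0.32505493 -0.03215115  1.08218071] [ 0.07512511 -0.69984507  0.707893   -0.05882683]
0.1 [0.26298255 0.59386003 0.23038045] [-1.15624068e-04  2.06918651e-01  9.78357803e-01 -8.16972646e-04] 0.0852009193187851
```

View pics/scene0.png

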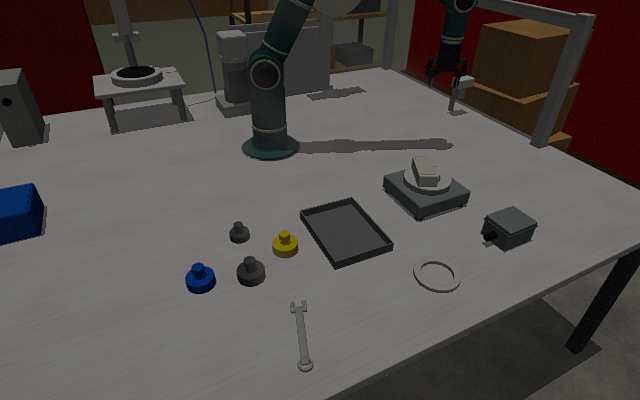

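View pics/top0.png

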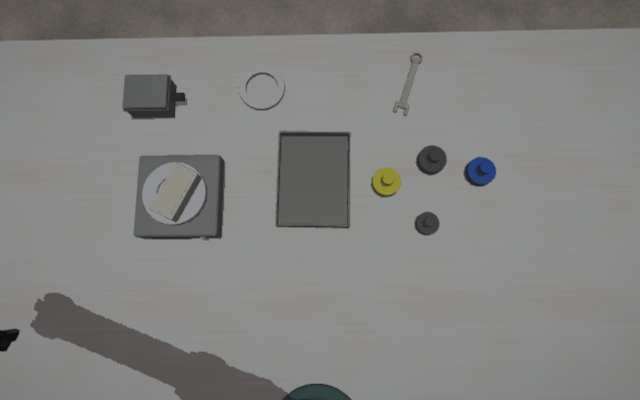

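The top view has +x up and +y left. The pack is on the pan at about (175,191), the tray at (314,180), the big weight at (432,160) and the small one at (427,223). The yellow and blue weights are look-alikes at (387,182) and (481,171).

```bash
cat > h.py <<'E'
import numpy as np,cv2
from scipy.spatial.transform import Rotation as R
def rot(q): return R.from_quat([q[1],q[2],q[3],q[0]]).as_matrix()
def cast(f,uv,z):
    uv=np.atleast_2d(np.asarray(uv,float)); F=200/np.tan(np.radians(f["vfov"]/2))
    d=np.c_[(uv[:,0]-f["cx"])/F,(uv[:,1]-f["cy"])/F,np.ones(len(uv))]@rot(f["attitude"]).T
    o=np.array(f["origin"]); return o+d*((z-o[2])/d[:,2])[:,None]
def proj(f,p):
    F=200/np.tan(np.radians(f["vfov"]/2)); c=(np.atleast_2d(p)-f["origin"])@rot(f["attitude"])
    return c[:,:2]/c[:,2:]*F+[f["cx"],f["cy"]]
def blob(m,x0,y0,x1,y1):
    k=np.zeros(m.shape,np.uint8); k[y0:y1,x0:x1]=m[y0:y1,x0:x1]
    return max(cv2.findContours(k,0,cv2.CHAIN_APPROX_NONE)[0],key=cv2.contourArea)
E
python3 - <<'E'
import pickle,cv2,numpy as np
from h import *
d=pickle.load(open("d0.pkl","rb")); t=d["top"]; s=d["scene"]; im=t["frame"]
hsv=cv2.cvtColor(im,cv2.COLOR_RGB2HSV)
print("axes",rot(t["attitude"]).round(2).tolist())
print("pack px",im[182,175],"pan",im[170,155],"side",im[212,178],"table",im[300,400],"pan2",im[215,165])
a=cv2.resize(im[120:250,120:235],None,fx=4,fy=4,interpolation=2)
b=cv2.resize(s["frame"][140:230,370:480],None,fx=3,fy=3,interpolation=2)
c=cv2.resize(im[130:250,360:500],None,fx=2,fy=2,interpolation=2)
o=np.zeros((520,800,3),np.uint8);o[:a.shape[0],:a.shape[1]]=a;o[:b.shape[0],465:465+b.shape[1]]=b;o[275:275+c.shape[0],465:465+c.shape[1]]=c
cv2.imwrite("pics/z1.png",o[...,::-1])
g=im.max(2)
for n,bx in (("big",(412,140,452,180)),("small",(412,205,445,240))):
    c=blob((g<95).astype(np.uint8),*bx); (u,v),r=cv2.minEnclosingCircle(c); 
    print(n,(u,v),r,cast(t,(u,v),0.02)[0],"px/m",r)
gb=(g<130).astype(np.uint8)
c=blob(gb,270,120,360,235); q=cv2.minAreaRect(c); print("tray",q,cast(t,cv2.boxPoints(q),0.03)[:,:2].round(3).tolist(),cast(t,q[0],0.03))
E
```

```text
axes [[-0.01, -0.98, 0.19], [-1.0, 0.01, 0.02], [-0.02, -0.19, -0.98]]
pack px [142 140 129] pan [140 142 144] side [68 66 63] table [143 140 137] pan2 [143 144 144]
big (430.875, 159.7083282470703) 15.234949111938477 [ 0.63272123 -0.28848774  0.02      ] px/m 15.234949111938477
small (426.5, 223.40908813476562) 12.047697067260742 [ 0.47296207 -0.26885503  0.02      ] px/m 12.047697067260742
tray ((313.0692138671875, 179.21078491210938), (75.32891082763672, 97.5034408569336), 0.9240454435348511) [[0.467, 0.099], [0.714, 0.097], [0.708, -0.092], [0.461, -0.083]] [[0.58473734 0.00493469 0.03      ]]
```

View pics/z1.png

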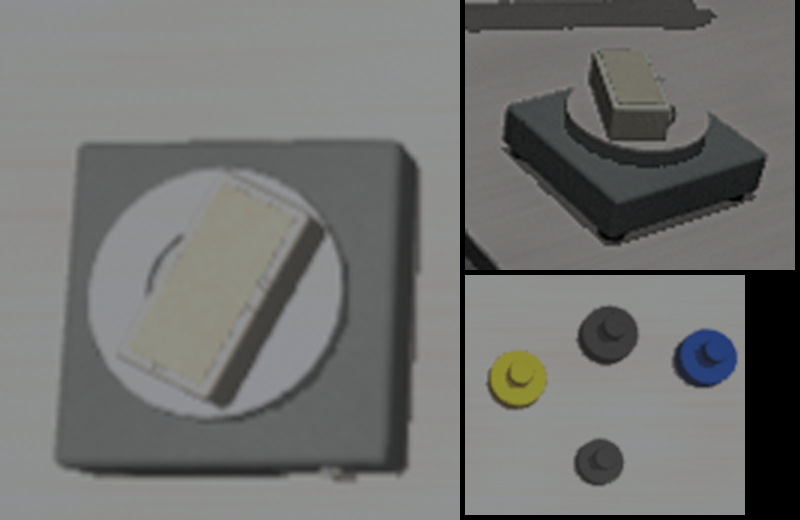

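The crop shows the pack top tilted about 28° from image vertical, with its dark side facing right. The pan and part of its scribed ring are visible, and the weights are as identified (the larger dark one at the top). Next I'll compute the exact poses.

Run:
```python
import pickle,cv2,numpy as np
from h import *
from scipy.optimize import least_squares
d=pickle.load(open("d0.pkl","rb")); t=d["top"]; im=t["frame"]; s=d["scene"]
g=im.max(2)
hsv=cv2.cvtColor(im,cv2.COLOR_RGB2HSV)
c=blob((g>115).astype(np.uint8),140,158,217,232)[:,0]
P=cast(t,c,0.082)[:,:2]
r=least_squares(lambda p:np.hypot(*(P-p[:2]).T)-.075,P.mean(0),loss="soft_l1",f_scale=.001)
print("pan",r.x,np.median(abs(r.fun)),len(P))
k=cv2.morphologyEx(((hsv[...,1]>15)&(g>105)).astype(np.uint8),cv2.MORPH_OPEN,np.ones((3,3),np.uint8))
f=blob(k,142,160,212,230); W=cast(t,f[:,0],0.124)[:,:2]
q=cv2.minAreaRect((W*1000).astype(np.float32)); b=cv2.boxPoints(q); print("film",q,b.tolist())
man=np.array([(226,174),(310,216),(212,394),(118,354)])/4+[120,120]
M=cast(t,man,.124)[:,:2]; print("man",M.round(4).tolist(),M.mean(0))
# dark-side based weight knob checks, two heights
for n,bx in (("big",(412,140,452,180)),("small",(412,205,445,240))):
    pass
bal=blob((g<115).astype(np.uint8),125,145,230,245); q=cv2.minAreaRect(bal); print("bal",cast(t,q[0],.06),q)
# scene view: blob centres of weights
gs=s["frame"].max(2)
for n,(p,R,h) in {"big":((.6327,-.2885),.035,.028),"small":((.473,-.2689),.028,.022)}.items():
    print(n,proj(s,[*p,0]),proj(s,[*p,h*2]),proj(t,[*p,0]),proj(t,[*p,h*2]))
c=blob((gs<70).astype(np.uint8),232,250,270,290); print(cv2.boundingRect(c))
```

```text
pan [0.54670662 0.3338743 ] 0.0030088456216795095 269
film ((540.7261962890625, 317.90692138671875), (47.05118942260742, 106.9554443359375), 63.0471076965332) [[482.39410400390625, 321.1758728027344], [577.7319946289062, 272.6974792480469], [599.0582885742188, 314.6379699707031], [503.72039794921875, 363.1163635253906]]
man [[0.603, 0.3122], [0.5776, 0.263], [0.4765, 0.3134], [0.4998, 0.3675]] [0.53921171 0.31402717]
bal [[0.53842952 0.32481107 0.06      ]] ((179.0, 197.0), (84.0, 90.0), 90.0)
big [[251.70731376 276.08140025]] [[249.7278689  260.18750102]] [[429.09656531 161.94932955]] [[434.25796629 155.48884925]]
small [[240.31682519 236.8911448 ]] [[238.68016987 224.95546296]] [[424.76402575 224.5351508 ]] [[428.70956169 221.96635171]]
(236, 256, 30, 31)
```

```bash
python3 -m pendant '[[0.277,-0.278,-0.03,0,0,-3,1],[0.277,-0.278,-0.03,0,0,-3,1],[0.277,-0.278,-0.03,0,0,-3,1],[0.277,-0.278,-0.03,0,0,-3,1],[0.277,-0.278,-0.03,0,0,-3,1],[0.277,-0.278,-0.03,0,0,-3,1],[0.277,-0.278,-0.03,0,0,-3,1],[0.277,-0.278,-0.03,0,0,-3,1],[0.277,-0.278,-0.03,0,0,-3,1],[0.277,-0.278,-0.03,0,0,-3,1],[0.277,-0.278,-0.03,0,0,-3,1]]'
python3 - <<'E'
from bench import ctrl
import cv2,numpy as np
from h import *
s=ctrl.get_state();T=rot(s["tcp_rot"]);print(s["clock"],s["eef_pos"],T[:,1],T[:,2])
o=[]
t=ctrl.grab_frame("top");sc=ctrl.grab_frame("scene")
print(proj(t,s["eef_pos"]),proj(sc,s["eef_pos"]))
o=np.zeros((400,800,3),np.uint8)
o[:400,:400]=cv2.resize(t["frame"][130:250,120:240],(400,400));o[:400,400:]=cv2.resize(sc["frame"][100:220,365:485],(400,400))
cv2.imwrite("pics/z2.png",o[...,::-1])
E
```

```text
clock: 1.2
eef_pos: [0.539, 0.3176, 0.201]
tcp_rot: [-0.001, 0.232, 0.973, 0.0]
ft_force: [-0.5, 0.7, 0.7]
opening: 0.0852
grasp_force: 0.0
1.2 [0.53900187 0.31764748 0.20095873] [ 4.50488857e-01  8.92782045e-01 -1.00881792e-04] [-1.15168860e-03  4.68133480e-04 -9.99999227e-01]
[[159.61830632 183.11914069]] [[428.8538095  143.75681071]]
```

View pics/z2.png

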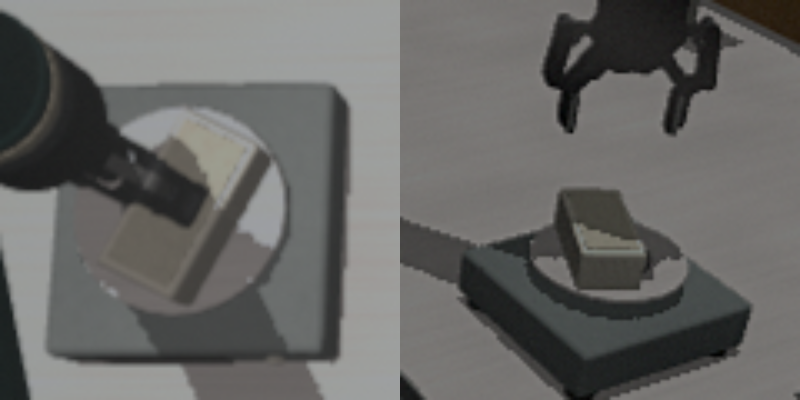

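The open fingers straddle the pack's width, centred above it (scene crop: fingers at x≈568 and 675, pack at 560–645). I'll descend and grip.

```bash
python3 -m pendant '[[0.001,-0.001,-0.04,0,0,0,1],[0.001,-0.001,-0.075,0,0,0,1],[0.001,-0.001,-0.095,0,0,0,1],[0.001,-0.001,-0.11,0,0,0,1],[0.001,-0.001,-0.116,0,0,0,1],[0.001,-0.001,-0.116,0,0,0,1]]'
python3 -m pendant '[[0,0,0,0,0,0,0],[0,0,0,0,0,0,-0.2],[0,0,0,0,0,0,-0.4],[0,0,0,0,0,0,-1],[0,0,0,0,0,0,-1],[0,0,0,0,0,0,-1],[0,0,0,0,0,0,-1]]'
```

```text
clock: 1.9
eef_pos: [0.5408, 0.3159, 0.085]
tcp_rot: [-0.0, 0.232, 0.973, -0.0]
ft_force: [0.1, -0.6, 0.0]
opening: 0.0852
grasp_force: 0.0
clock: 2.6
eef_pos: [0.5415, 0.3155, 0.0855]
tcp_rot: [0.0, 0.232, 0.973, 0.0]
ft_force: [1.2, 0.2, 1.6]
opening: 0.059
grasp_force: 69.9
```

```bash
python3 -m pendant '[[0,0,0.01,0,0,0,-1],[0,0,0.03,0,0,0,-1],[0,0,0.06,0,0,0,-1],[0.005,-0.03,0.08,0,0,3,-1],[0.011,-0.075,0.08,0,0,10,-1],[0.018,-0.12,0.08,0,0,17,-1],[0.024,-0.165,0.08,0,0,24,-1],[0.03,-0.21,0.08,0,0,27,-1],[0.036,-0.255,0.08,0,0,27,-1],[0.042,-0.295,0.08,0,0,27,-1],[0.044,-0.311,0.08,0,0,27,-1],[0.044,-0.311,0.08,0,0,27,-1]]'
python3 -m pendant '[[0,0,-0.04,0,0,0,-1],[0,0,-0.08,0,0,0,-1],[0,0,-0.115,0,0,0,-1],[0,0,-0.14,0,0,0,-1],[0,0,-0.15,0,0,0,-1],[0,0,-0.154,0,0,0,-1],[0,0,-0.156,0,0,0,-1],[0,0,-0.156,0,0,0,-1]]'
```

```text
clock: 3.8
eef_pos: [0.5847, 0.0006, 0.1653]
tcp_rot: [-0.001, 0.002, 1.0, -0.001]
ft_force: [-0.1, 0.1, -1.3]
opening: 0.0591
grasp_force: 69.7
clock: 4.6
eef_pos: [0.586, 0.0048, 0.0104]
tcp_rot: [0.001, -0.001, 1.0, 0.0]
ft_force: [-0.7, -0.3, -2.5]
opening: 0.0594
grasp_force: 69.6
```

```bash
python3 -m pendant '[[0,0,-0.001,0,0,0,-1],[0,0,-0.002,0,0,0,-1],[0,0,-0.002,0,0,0,-1]]'
```

```text
clock: 4.9
eef_pos: [0.586, 0.0044, 0.0086]
tcp_rot: [0.001, -0.001, 1.0, 0.0]
ft_force: [-2.0, 0.6, 4.7]
opening: 0.0592
grasp_force: 70.2
```

Contact with the tray floor. I'll open and rise, then look.

```bash
python3 -m pendant '[[0,0,0,0,0,0,-0.2],[0,0,0,0,0,0,0.2],[0,0,0,0,0,0,0.6],[0,0,0,0,0,0,0.9],[0,0,0,0,0,0,0.9],[0,0,0.03,0,0,0,0.9],[0,0,0.07,0,0,0,0.9],[0,0,0.11,0,0,0,0.9],[0,0,0.15,0,0,0,0.9],[-0.05,0,0.16,0,0,0,0.9],[-0.1,0,0.16,0,0,0,0.9],[-0.12,0,0.16,0,0,0,0.9]]'
python3 - <<'E'
from bench import ctrl
import cv2,numpy as np,pickle
from h import *
from scipy.optimize import least_squares
t=ctrl.grab_frame("top");sc=ctrl.grab_frame("scene");pickle.dump((t,sc),open("d1.pkl","wb"))
im=t["frame"];g=im.max(2)
o=np.zeros((560,800,3),np.uint8)
o[:400,:400]=cv2.resize(im[150:250,130:230],(400,400),interpolation=2);o[:400,400:]=cv2.resize(sc["frame"][170:290,285:405],(400,400))
cv2.imwrite("pics/z3.png",o[:400,...,::-1])
c=blob((g>115).astype(np.uint8),140,158,217,232)[:,0]
P=cast(t,c,0.085)[:,:2]
r=least_squares(lambda p:np.hypot(*(P-p[:2]).T)-.075,P.mean(0),loss="soft_l1",f_scale=.001)
print("pan",r.x,np.median(abs(r.fun)),len(P),np.median(r.fun))
uv=proj(t,[*r.x,.085])[0];print(uv)
# scribed ring: dark pixels within the pan at radius 25..50 mm
v,u=np.mgrid[160:230,140:217];Q=cast(t,np.c_[u.ravel(),v.ravel()],.085)[:,:2];rr=np.hypot(*(Q-r.x).T)
bl=cv2.GaussianBlur(g,(0,0),5).astype(int)-g;w=bl[v,u].ravel()
m=(rr>.025)&(rr<.055)&(w>8)
r2=least_squares(lambda p:np.hypot(*(Q[m]-p[:2]).T)-p[2],[*r.x,.04],loss="soft_l1",f_scale=.001);print("ring",r2.x,m.sum())
E
```

```text
clock: 6.1
eef_pos: [0.4609, 0.0042, 0.1673]
tcp_rot: [-0.001, -0.001, 1.0, 0.0]
ft_force: [0.2, -0.2, -0.1]
opening: 0.0811
grasp_force: 0.0
pan [0.54548872 0.33142189] 0.0007976966463795893 179 -0.0007976966463795893
[172.75285063 191.94473643]
ring [0.54530793 0.3312199  0.03855064] 246
```

View pics/z3.png

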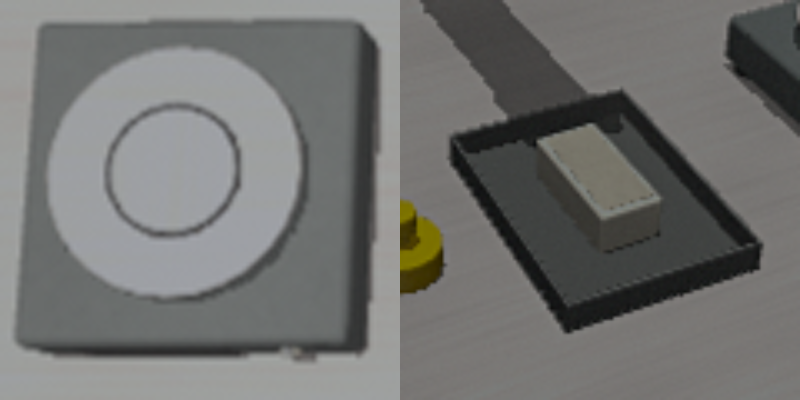

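The pan is empty, with its centre at about (0.5454, 0.3313), where ring and rim agree. The pack lies flat in the middle of the tray. Next is a two-view fix of the big weight's axis from its silhouette midlines.

Run:
```python
import pickle,numpy as np
from h import *
from scipy.optimize import fsolve
t,s=pickle.load(open("d1.pkl","rb"))
def axis(bt,bs,p0):
    C=[]
    for f,b,th in((t,bt,95),(s,bs,75)):
        c=blob((f["frame"].max(2)<th).astype(np.uint8),*b)[:,0].astype(float)
        a,e=proj(f,[*p0,0])[0],proj(f,[*p0,.06])[0];v=(e-a)/np.hypot(*(e-a));n=np.array([-v[1],v[0]])
        k=c@n; C.append((f,n,(k.min()+k.max())/2)); print("width px",np.ptp(k)+1)
    return fsolve(lambda p:[proj(f,[*p,.02])[0]@n-m for f,n,m in C],p0)
print(axis((412,140,452,180),(232,250,270,290),(.6327,-.2885)))
print(axis((412,205,445,240),(225,218,255,246),(.473,-.269)))
```

```text
width px 28.48925380413681
width px 29.283334924136113
[ 0.63557205 -0.29125694]
width px 22.924667696000824
width px 20.814401637787228
[ 0.47460131 -0.27182259]
```

```bash
python3 -m pendant '[[0.174,-0.294,-0.03,0,0,0,0.5],[0.174,-0.294,-0.03,0,0,0,0.5],[0.174,-0.294,-0.03,0,0,0,0.5],[0.174,-0.294,-0.03,0,0,0,0.5],[0.174,-0.294,-0.03,0,0,0,0.5],[0.174,-0.294,-0.03,0,0,0,0.5],[0.174,-0.294,-0.03,0,0,0,0.5],[0.174,-0.294,-0.03,0,0,0,0.5],[0.174,-0.294,-0.03,0,0,0,0.5],[0.174,-0.294,-0.03,0,0,0,0.5]]'
python3 -m pendant '[[0,0,-0.03,0,0,0,0.5],[0,0,-0.05,0,0,0,0.5],[0,0,-0.063,0,0,0,0.5],[0,0,-0.063,0,0,0,0.5]]'
python3 - <<'E'
from bench import ctrl
import cv2,numpy as np
s=ctrl.get_state();print(s["eef_pos"])
t=ctrl.grab_frame("top");sc=ctrl.grab_frame("scene")
o=np.zeros((400,800,3),np.uint8)
o[:,:400]=cv2.resize(t["frame"][120:220,380:480],(400,400),interpolation=2);o[:,400:]=cv2.resize(sc["frame"][210:300,205:295],(400,400),interpolation=2)
cv2.imwrite("pics/z4.png",o[...,::-1])
E
```

```text
clock: 7.2
eef_pos: [0.6395, -0.2883, 0.1367]
tcp_rot: [-0.0, -0.002, 1.0, 0.001]
ft_force: [0.1, 0.2, -0.3]
opening: 0.0642
grasp_force: 0.0
clock: 7.6
eef_pos: [0.6382, -0.2878, 0.0726]
tcp_rot: [-0.001, -0.002, 1.0, 0.001]
ft_force: [-0.6, 0.3, -0.2]
opening: 0.0639
grasp_force: 0.0
[ 0.63823992 -0.28778517  0.07257888]
```

View pics/z4.png

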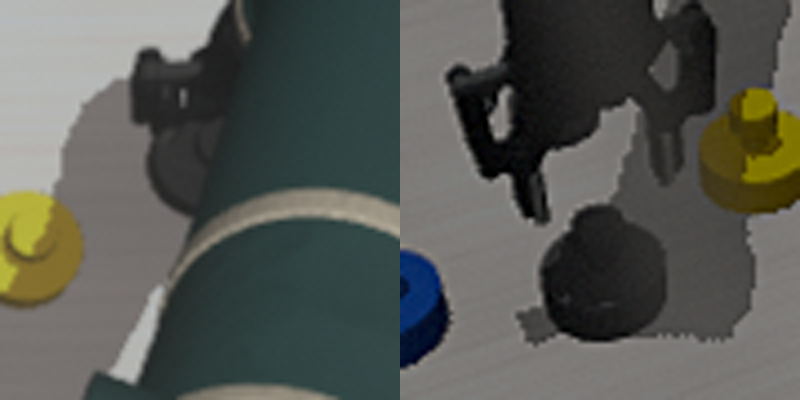

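The fingers straddle the knob in the scene crop (fingers at x≈535 and 668, knob at 600), clear of yellow and blue. I'll go down to knob height with a small correction, then close.

```bash
python3 -m pendant '[[-0.003,-0.002,-0.015,0,0,0,0.5],[-0.003,-0.002,-0.028,0,0,0,0.5],[-0.003,-0.002,-0.037,0,0,0,0.5],[-0.003,-0.002,-0.038,0,0,0,0.5],[-0.003,-0.002,-0.038,0,0,0,0.5]]'
python3 -m pendant '[[0,0,0,0,0,0,0],[0,0,0,0,0,0,-0.2],[0,0,0,0,0,0,-0.4],[0,0,0,0,0,0,-0.6],[0,0,0,0,0,0,-1],[0,0,0,0,0,0,-1],[0,0,0,0,0,0,-1],[0,0,0,0,0,0,-1]]'
```

```text
clock: 8.2
eef_pos: [0.6359, -0.2916, 0.0356]
tcp_rot: [-0.0, -0.001, 1.0, 0.0]
ft_force: [-0.2, -0.2, 0.4]
opening: 0.0644
grasp_force: 0.0
clock: 9.0
eef_pos: [0.6367, -0.2922, 0.0372]
tcp_rot: [0.001, -0.001, 1.0, -0.0]
ft_force: [0.0, -1.6, 5.9]
opening: 0.0277
grasp_force: 59.2
```

```bash
python3 -m pendant '[[0,0,0.004,0,0,0,-1],[0,0,0.012,0,0,0,-1],[0,0,0.02,0,0,0,-1],[0,0,0.025,0,0,0,-1],[0,0,0.025,0,0,0,-1],[0,0,0.025,0,0,0,-1]]'
python3 - <<'E'
from bench import ctrl
import cv2,numpy as np
s=ctrl.get_state();print(s["eef_pos"],s["wrist_torque"])
sc=ctrl.grab_frame("scene")
cv2.imwrite("pics/z5.png",cv2.resize(sc["frame"][210:300,205:295],(540,540),interpolation=2)[...,::-1])
E
```

```text
clock: 9.6
eef_pos: [0.6361, -0.2915, 0.0613]
tcp_rot: [-0.0, -0.001, 1.0, 0.0]
ft_force: [0.1, 0.3, -9.3]
opening: 0.0284
grasp_force: 59.7
[ 0.63609103 -0.29151825  0.06129092] [0.00147873 0.00936491 0.02404917]
```

View pics/z5.png

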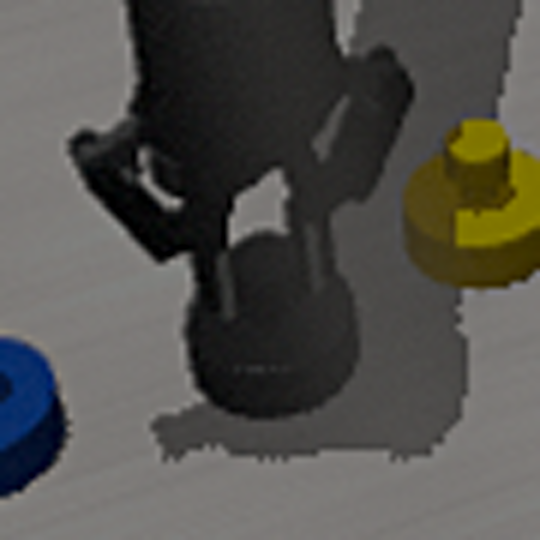

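Held upright with the body clear of the table. I'll raise it and carry it in two legs to above the pan.

```bash
python3 -m pendant '[[0,0,0.03,0,0,0,-1],[0,0,0.07,0,0,0,-1],[-0.002,0.015,0.105,0,0,0,-1],[-0.008,0.05,0.125,0,0,0,-1],[-0.013,0.09,0.13,0,0,0,-1],[-0.019,0.13,0.13,0,0,0,-1],[-0.025,0.17,0.13,0,0,0,-1],[-0.031,0.21,0.13,0,0,0,-1],[-0.036,0.25,0.13,0,0,0,-1],[-0.042,0.29,0.13,0,0,0,-1],[-0.048,0.33,0.13,0,0,0,-1],[-0.054,0.37,0.13,0,0,0,-1]]'
python3 -m pendant '[[-0.005,0.04,0,0,0,0,-1],[-0.011,0.08,0,0,0,0,-1],[-0.017,0.12,0,0,0,0,-1],[-0.022,0.16,0,0,0,0,-1],[-0.028,0.2,0,0,0,0,-1],[-0.033,0.23,0,0,0,0,-1],[-0.036,0.247,0,0,0,0,-1],[-0.037,0.252,0,0,0,0,-1],[-0.037,0.252,0,0,0,0,-1],[-0.037,0.252,0,0,0,0,-1]]'
python3 -m pendant '[[0,0,-0.02,0,0,0,-1],[0,0,-0.03,0,0,0,-1],[0,0,-0.03,0,0,0,-1],[0,0,-0.03,0,0,0,-1]]'
python3 - <<'E'
from bench import ctrl
import numpy as np
s=ctrl.get_state();print(s["eef_pos"],s["wrist_torque"],np.array([.5454,.3313])-s["eef_pos"][:2])
E
```

```text
clock: 10.85
eef_pos: [0.5814, 0.0797, 0.1912]
tcp_rot: [-0.0, -0.001, 1.0, -0.0]
ft_force: [0.8, -0.1, -8.2]
opening: 0.0281
grasp_force: 61.3
clock: 11.85
eef_pos: [0.5461, 0.3277, 0.1911]
tcp_rot: [0.0, 0.0, 1.0, -0.001]
ft_force: [-0.3, -1.2, -8.8]
opening: 0.0277
grasp_force: 61.2
clock: 12.25
eef_pos: [0.5456, 0.3294, 0.1613]
tcp_rot: [-0.0, -0.0, 1.0, -0.0]
ft_force: [-0.0, -0.0, -8.9]
opening: 0.0278
grasp_force: 61.2
[0.54558067 0.32944105 0.16129508] [ 0.00815938 -0.02612794  0.01984218] [-0.00018067  0.00185895]
```

```bash
python3 -m pendant '[[0,0.002,-0.015,0,0,0,-1],[0,0.002,-0.027,0,0,0,-1],[0,0.002,-0.032,0,0,0,-1],[0,0.002,-0.032,0,0,0,-1],[0,0.002,-0.032,0,0,0,-1]]'
python3 - <<'E'
from bench import ctrl
import cv2,numpy as np
from h import *
s=ctrl.get_state();p=np.array(s["eef_pos"]);print(p)
sc=ctrl.grab_frame("scene");t=ctrl.grab_frame("top")
im=[]
for f,(x0,y0) in((sc,(375,130)),(t,(125,140))):
    I=cv2.resize(f["frame"][y0:y0+100,x0:x0+100],(400,400),interpolation=2)
    a=np.linspace(0,6.283,60)
    for c,r,z,col in((p[:2],.035,p[2]-.037,(255,0,0)),(p[:2],.035,p[2]-.009,(255,0,0)),((.5454,.3313),.04,.085,(0,255,0)),((.5454,.3313),.075,.085,(0,255,0))):
        q=(proj(f,np.c_[c[0]+r*np.cos(a),c[1]+r*np.sin(a),0*a+z])-[x0-.5,y0-.5])*4
        cv2.polylines(I,[q.astype(np.int32)],True,col,1)
    im.append(I)
cv2.imwrite("pics/z6.png",np.hstack(im)[...,::-1])
E
```

```text
clock: 12.75
eef_pos: [0.5453, 0.3324, 0.1292]
tcp_rot: [-0.0, -0.001, 1.0, -0.0]
ft_force: [1.5, 1.3, -8.8]
opening: 0.0276
grasp_force: 61.3
[0.54526345 0.33240272 0.12915077]
```

View pics/z6.png

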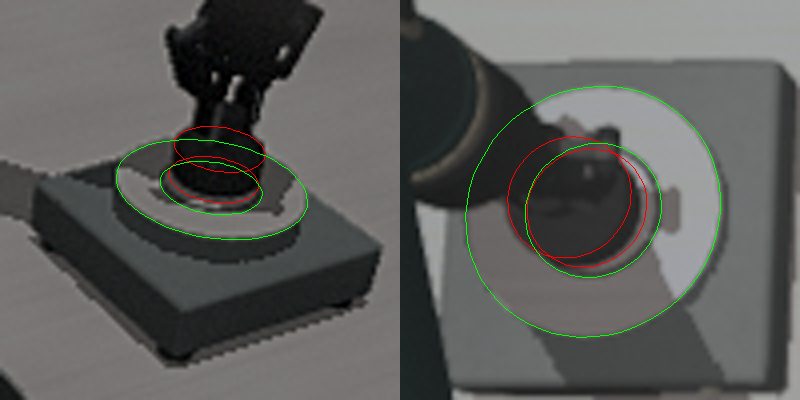

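The weight hangs upright over the ring and matches the predicted outline to within about 2 mm. I'll lower it slowly until the pan carries it.

```bash
python3 -m pendant '[[0.001,0,-0.003,0,0,0,-1],[0.001,0,-0.005,0,0,0,-1],[0.001,0,-0.007,0,0,0,-1],[0.001,0,-0.009,0,0,0,-1],[0.001,0,-0.011,0,0,0,-1],[0.001,0,-0.013,0,0,0,-1],[0.001,0,-0.015,0,0,0,-1],[0.001,0,-0.016,0,0,0,-1],[0.001,0,-0.016,0,0,0,-1]]'
```

```text
clock: 13.75
eef_pos: [0.5464, 0.3323, 0.1136]
tcp_rot: [0.0, -0.001, 1.0, 0.0]
ft_force: [-1.6, -0.8, -2.4]
opening: 0.0281
grasp_force: 61.9
```

```bash
python3 -m pendant '[[0,0,-0.001,0,0,0,-1],[0,0,-0.002,0,0,0,-1],[0,0,-0.003,0,0,0,-1],[0,0,-0.003,0,0,0,-1],[0,0,-0.003,0,0,0,-1]]'
```

```text
clock: 14.25
eef_pos: [0.5464, 0.3324, 0.1105]
tcp_rot: [0.0, -0.001, 1.0, 0.0]
ft_force: [-1.2, -2.0, -0.3]
opening: 0.0282
grasp_force: 62.1
```

```bash
python3 -m pendant '[[0,0,0,0,0,0,-0.3],[0,0,0,0,0,0,-0.15],[0,0,0,0,0,0,0.1],[0,0,0,0,0,0,0.4],[0,0,0,0,0,0,0.4],[0,0,0,0,0,0,0.4]]'
python3 -m pendant '[[0,0,0.01,0,0,0,0.4],[0,0,0.03,0,0,0,0.4],[0,0,0.06,0,0,0,0.4],[0,0,0.1,0,0,0,0.4],[-0.03,-0.03,0.13,0,0,0,0.4],[-0.07,-0.07,0.14,0,0,0,0.4],[-0.1,-0.1,0.14,0,0,0,0.4],[-0.13,-0.13,0.14,0,0,0,0.4],[-0.13,-0.16,0.14,0,0,0,0.4],[-0.13,-0.16,0.14,0,0,0,0.4],[-0.13,-0.16,0.14,0,0,0,0.4]]'
python3 - <<'E'
from bench import ctrl
import cv2,numpy as np
from h import *
sc=ctrl.grab_frame("scene");t=ctrl.grab_frame("top")
im=[]
for f,(x0,y0) in((sc,(375,130)),(t,(125,140))):
    I=cv2.resize(f["frame"][y0:y0+100,x0:x0+100],(400,400),interpolation=2)
    a=np.linspace(0,6.283,60)
    for r,z,col in((.035,.072,(255,0,0)),(.035,.1,(255,0,0)),(.015,.132,(255,0,0)),(.04,.072,(0,255,0)),(.075,.072,(0,255,0))):
        q=(proj(f,np.c_[.5454+r*np.cos(a),.3313+r*np.sin(a),0*a+z])-[x0-.5,y0-.5])*4
        cv2.polylines(I,[q.astype(np.int32)],True,col,1)
    im.append(I)
cv2.imwrite("pics/z7.png",np.hstack(im)[...,::-1])
E
```

```text
clock: 14.85
eef_pos: [0.5462, 0.3325, 0.1103]
tcp_rot: [0.0, -0.001, 1.0, 0.0]
ft_force: [0.4, 0.4, -0.1]
opening: 0.06
grasp_force: 0.0
clock: 15.95
eef_pos: [0.4167, 0.1723, 0.2514]
tcp_rot: [0.001, -0.0, 1.0, 0.001]
ft_force: [-0.0, -0.3, -0.1]
opening: 0.0597
grasp_force: 0.0
```

View pics/z7.png

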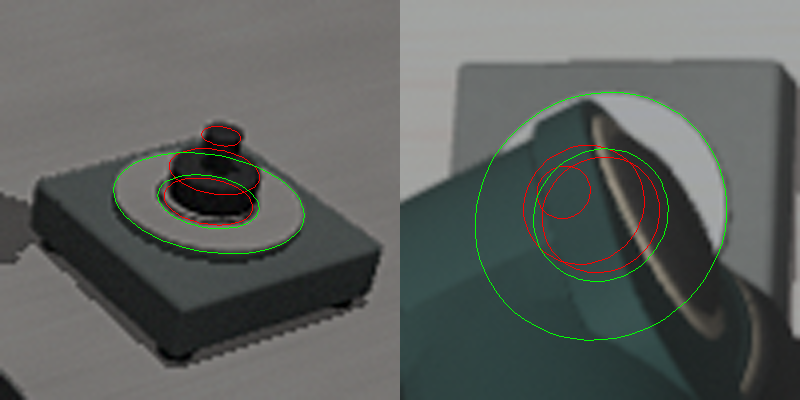

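In the scene crop the weight stands upright inside the ring, with its knob at (222,134) against a predicted (222,136). The arm hides the top view, so I'll move it aside and check from there.

```bash
python3 -m pendant '[[0,-0.05,0,0,0,0,0.4],[0,-0.1,0,0,0,0,0.4],[0,-0.14,0,0,0,0,0.4],[0,-0.17,0,0,0,0,0.4],[0,-0.17,0,0,0,0,0.4],[0,-0.17,0,0,0,0,0.4]]'
python3 - <<'E'
from bench import ctrl
import cv2,numpy as np
from h import *
sc=ctrl.grab_frame("scene");t=ctrl.grab_frame("top")
g=t["frame"].max(2)
p=np.array([.5454,.3313]);C=[]
from scipy.optimize import fsolve,least_squares
for f,th,r,zz in((t,90,(145,165,205,220),.09),(sc,60,(410,155,445,190),.09)):
    c=blob((f["frame"].max(2)<th).astype(np.uint8),*r)[:,0].astype(float)
    a,e=proj(f,[*p,.072])[0],proj(f,[*p,.132])[0];v=(e-a)/np.hypot(*(e-a));n=np.array([-v[1],v[0]]);k=c@n
    print("w",np.ptp(k)+1,cv2.boundingRect(c.astype(np.int32)));C.append((f,n,(k.min()+k.max())/2))
print("weight",fsolve(lambda q:[proj(f,[*q,.09])[0]@n-m for f,n,m in C],p))
c=blob(cv2.morphologyEx((g>115).astype(np.uint8),cv2.MORPH_CLOSE,np.ones((3,3),np.uint8)),140,158,217,232)[:,0];P=cast(t,c,.072)[:,:2]
r=least_squares(lambda q:np.hypot(*(P-q).T)-.075,P.mean(0),loss="soft_l1",f_scale=.001);print("pan",r.x,np.median(abs(r.fun)))
I=np.hstack([cv2.resize(t["frame"][140:240,125:225],(400,400),interpolation=2),cv2.resize(t["frame"][120:240,260:380],(400,400))])
cv2.imwrite("pics/z8.png",I[...,::-1])
E
```

```text
clock: 16.65
eef_pos: [0.4167, 0.003, 0.2503]
tcp_rot: [0.0, -0.001, 1.0, 0.0]
ft_force: [-0.4, 1.4, -0.1]
opening: 0.0598
grasp_force: 0.0
w 31.515282944879694 (155, 177, 33, 33)
w 23.16355642994199 (417, 161, 23, 25)
weight [0.54447636 0.33473192]
pan [0.54560668 0.33154965] 0.0009886785816125912
```

View pics/z8.png

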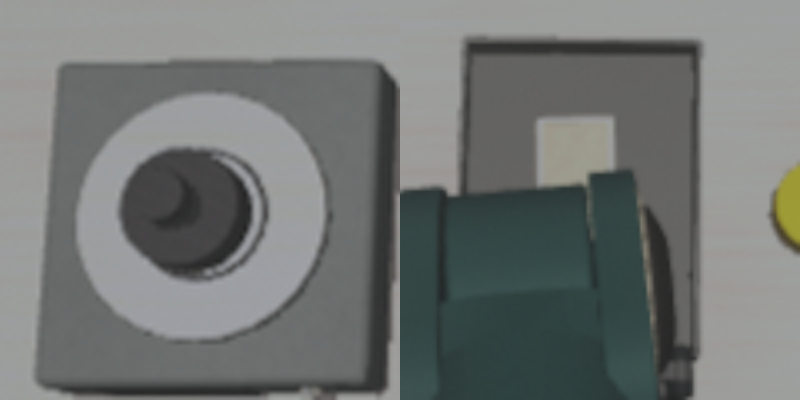

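From the top, the weight stands inside the ring, about 3 mm off centre. The pack still lies in the tray, and the arm is clear of everything.

```bash
python3 -c "
from bench import ctrl
print(ctrl.job_done())"
```

```text
the job is handed in; nothing more can be done
None
```

The job is handed in at about 16.7 s: the pack lies flat in the tray, the larger weight stands upright about 3 mm from the pan's centre and released, and the smaller weight was not touched; the hand-in call returned no verdict.

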